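# Draw a specimen capsule out of a deep well with a hook

### The arm

A 7-joint arm with a two-finger parallel gripper is mounted at the origin on the work surface. World frame = base frame: x ahead of the robot, y to its left, z up, the work surface at z = 0. Lengths are in m, angles in degrees, forces in N, time in s.
With the tool pointing down it reaches from about 0.425 to 0.875 m from the base axis. Payload 4.7 kg.
Tool frame: the origin (TCP) lies midway between the tips of the shut fingers; the grasp point (between the pads) lies 19 mm behind it (env.grip_point_offset is the z of the grasp point in the tool frame, in m); z points along the fingers, y is the line along which they close (so a half turn about z gives the same grasp; the last joint's range is limited). The gripper opens to 87 mm and grips with 3 to 60 N. Pads are 19 mm wide; open, the fingers measure 117 mm over their backs; the gripper's body (75 mm by 190 mm) begins 51 mm behind the grasp point.
Start: joints at [75.751, 18.392, -4.016, 83.108, 1.295, 78.541, -3.26], TCP at [0.169, -0.628, 0.223] pointing down, gripper open.
Joint ranges: [-163.93, 163.93], [-17.29, 119.83], [-79.2, 71.16], [3.27, 140.29], [-89.18, 269.18], [5.43, 117.66], [-154.24, 154.24]. Speed limits (degrees/s): [147.25, 147.25, 180, 180, 180, 180, 180].

### API

Orientations are given as [roll, pitch, yaw] about the fixed x, y, z axes, in that order (R = Rz(yaw) Ry(pitch) Rx(roll)).
In Python, from workcell import env gives the robot as it stands.
- The arm moves only by the tool jog_arm, never from a script. Its argument "series" is a list that holds one entry, the list of rows, each a list of 6 numbers: the shift along the tool's x, y, z in cm, then the turn, a rotation vector about the tool's x, y, z in rad. In form: [[[tx, ty, tz, ax, ay, az], ...]]. A call has 1 to 12 rows; each row shifts and turns the commanded pose from where the row before left it, along the tool's axes as they then stand; what a row does not reach is not made up. A row lasts 1/12 s, in which the tool goes at most 41.7 mm and 7.16 degrees, less where a joint would pass 70% of its speed; a pose out of reach is approached as far as the arm can. A call is refused whole if a number of a shift passes 4.17 or a number of a turn 0.125, either way. A call with a gripper value outside its range is refused whole. "jaw" is the finger opening in cm, from 0 to 8.7, set as the call begins (left out, the last holds). The fingers move at their own pace and stop on an object; "force" is the grip in N (left out, the last holds). Time passes only in rows, so rows that do not move let the fingers close. It gives the time, the measured TCP pose, the force, the opening and the grip force at its end, in the units of the state.
- env.state(): the state, without advancing time (a new reading comes with each control period).
- env.camera(name): name is "scene" or "top" or "wrist"; returns a dict with "image" (400x640x3 uint8, red, green, blue), "z_map" (400x640 float32, m along the optical axis (not along the pixel's ray), 0 where there is no reading), "fx", "fy", "cx", "cy" (pixels), "xyz" and "orientation" of the camera in the world. Camera axes: x right, y up, looking along -z (the intrinsics and any distortion apply to the point x, -y, -z); pixel columns grow to the right and rows downward; lengths in m; the calibration is good to about 2 mm. A picture is of the moment at which its call begins.
- env.close_job(): hands the job in; it is judged then, once.
The state is a dict: "clock": time; "joints": joint angles; "qvel": joint speeds; "effort": joint torques, N m; "tool_pos": TCP position; "tool_rot": TCP orientation; "force": force on the tool from outside, world axes, zero at the start; "moment": the same for the moment, N m; "finger_gap": finger opening in m; "finger_force": force on a finger pad.
Only numpy, scipy, OpenCV 4.12 (cv2) and the standard library are available. Lean on these libraries where they do the work, as an engineer would, in place of code of your own. Each camera call takes 0.05 s, during which the arm holds its last target. There are 200 camera calls.

### The job

One of the two deep wells in the metal block holds a specimen capsule with a wire loop on its lid. Take the long hook from its rack, catch the loop and draw that capsule up out of its well, and stand it gently upright inside the open glass dish; never touch the capsule with the gripper itself. Free the hook from the loop and hang it back in the rack's slot as it was, leaving the other capsule and the things lying around where they are.

Things in the scene. Friction and masses are not known exactly. Their poses are not given: they have to be found in the camera images.
- block: Fixed grey metal block with a white skirt, 104 (x) by 190 (y) by 105 mm high, origin at the centre of its underside (skirt: 112 by 198, to 50 high). Two round wells open upward, 68 across and 95 deep (flat floor 10 above the bench), at y = -44 and y = +44 in its frame.
- carrier: The capsule to draw out: loose flat-bottomed steel cylinder 58 mm across with a black lid, 26 high in all, with a rigid upright wire arch (the loop) on the lid, 61 high to its top. 90 to 180 g. Origin at the centre of its underside, z up. It stands on the floor of either well, about centred, so the loop's top is 34 below the block's top.
- loop (a point): Underside of the loop's peak, where a hook bears: on the capsule's axis, 57 mm above its underside. Axes as the capsule's. Loop of 3.5 wire, in the y-z plane: legs at y = -17 and +17 go straight up to 18 above the lid, then lean in to the peak. Opening under the peak 31 high, 30 wide. A hook enters along x, from either side.
- spare: The other capsule, alike but with a small black knob (16 mm across, 10 high) on its lid and no loop; it stands in the other well. To be left alone. Origin at the centre of its underside.
- hook: Loose hook tool, 70 g, hanging upright in the rack. Origin at the centre of its grey handle, a flat bar 26 (x) by 12 (y) by 50 mm (z), to be gripped from above across its 12 thickness. Under it a steel collar 30 across, z -25 to -31, then a shaft 6 across on the z axis to z = -118, where a 5 thick bar goes out along +x and turns up at its end.
- bowl (a point): Bearing point inside the hook, on top of its bar: x = 8.5, y = 0, z = -115.5 mm from the handle's centre. Axes as the hook's: x is the way the hook points. The upturned tip ends at x = 19, z = -106.5, 9 above the bar's top; clear gap between shaft and tip about 10; lowest point of the hook z = -120.5.
- seat (a point): Point on the top face of the rack's fork, 130 mm above the bench, on the shaft's axis when the hook hangs right. The collar rests on the fork, the handle's centre 31 above this point; the hook may point any way. Axes: the slot runs along x, 14 wide, open towards -x (mouth at x = -25), closed end at x = 9.
- rack: Fixed stand of the hook, origin on the bench under seat, same axes. Fork plate 6 mm thick, 56 wide (y), x -25 to 50, top 130 up, carried by a post 14 by 30 at x = 43. Base plate 12 high, 85 wide, x -25 to 61. Nothing but the hook stands above the fork.
- dish (a point): Centre of the inner floor, 28 mm above the bench, of an open glass dish 110 across outside, wall 3 thick, rim 13 above this floor.
- plinth: Low white plinth, 130 by 130 by 25 mm high, with the glass dish fixed on its middle. It does not move; it stands left or right of the block, the rack on the other side. Origin at the centre of its underside.
- lunchbox: Clear storage box with a blue lid, 118 by 158 by 65 mm high, beyond the block; bystander. Origin at the centre of its underside.
- petri: Closed round dish, 92 mm across, 16 high, lying on the bench; bystander. Origin at the centre of its underside.
- marker: White marker pen with a red cap, 130 mm long (along its y), 13 high, lying on the bench on the robot's side of the block; bystander. Origin on its underside near mid-length.
There are look-alikes about, which are no part of the job. Of the things like the plinth, leave any that is yellow; of the rest the smaller one is meant.

How it is judged:
By the outcome, as a careful person would: the job done as asked, in the order asked, and still so for the second after the job is handed in, with the robot touching nothing.
It also fails if it takes over 67 s, if anything falls off the work surface, if the arm or the gripper's body presses on something with over 40 N, if the wrist force passes 120 N, or if a joint passes its speed limit or range.

## Working session

There is one attempt and no reset: what is moved stays moved. The work goes in short steps, Python scripts to look and compute and a tool call to move; the robot and the scene stay as the last step left them, time stands still between calls to the robot, and variables do not carry over. Pictures are saved under pics/ and viewed, at most 13 in all, crops included, and the job is handed in when it is done.

Besides the shell and the picture viewer there is one more tool, called after ">>>" as name(argument=value, ...) on one line, values as JSON. jog_arm: Moves the arm, as the interface text tells. Its arguments: {"type":"object","properties":{"series":{"type":"array","items":{"type":"array","items":{"type":"array","items":{"type":"number"}}}},"jaw":{"type":"number"},"force":{"type":"number"}},"required":["series"]}

```bash
ls; mkdir -p pics; cat > h.py <<'E'
import numpy as np, cv2
from scipy.spatial.transform import Rotation as R
from workcell import env
def shot(n):
    c=env.camera(n); np.savez(f'{n}.npz',**c); return c
def load(n): return dict(np.load(f'{n}.npz',allow_pickle=True))
def rot(c): return R.from_euler('xyz',c['orientation'],degrees=True).as_matrix()
def cloud(c):
    v,u=np.mgrid[0:400,0:640]; z=c['z_map']
    p=np.stack([(u-c['cx'])/c['fx']*z,-(v-c['cy'])/c['fy']*z,-z],-1)
    w=p@rot(c).T+c['xyz']; w[z==0]=np.nan; return w
def ray(c,u,v,h):
    d=rot(c)@np.array([(u-c['cx'])/c['fx'],-(v-c['cy'])/c['fy'],-1]); o=np.array(c['xyz'])
    return o+d*(h-o[2])/d[2]
E
python3 - <<'E'
from h import *
a=shot('scene');b=shot('top')
cv2.imwrite('pics/scene.png',a['image'][...,::-1]);cv2.imwrite('pics/top.png',b['image'][...,::-1])
for c in(a,b): print({k:v for k,v in c.items() if k not in('image','z_map')})
print(env.state(),env.grip_point_offset)
E
```

```text
pics
{'fx': 414.1407473939516, 'fy': 414.1407473939516, 'cx': 319.40900152336695, 'cy': 199.94907450589918, 'xyz': array([1.00815187, 0.68589551, 0.8188313 ]), 'orientation': array([ 49.39726099,   0.88035622, 145.17194718])}
{'fx': 499.138497325152, 'fy': 499.138497325152, 'cx': 324.4864437439682, 'cy': 201.59861459144022, 'xyz': array([0.47966972, 0.02868277, 1.26585652]), 'orientation': array([  3.75937894,  -0.36738917, -89.79732346])}
{'clock': 0.1, 'joints': array([75.75144766, 18.43534884, -4.01714845, 83.16757191,  1.29494603,
       78.54096572, -3.25956552]), 'qvel': array([-0.02377692, -0.05354046, -0.02382076, -0.12899022,  0.05334569,
        0.00198396, -0.03115178]), 'effort': array([ 1.92331581e-04, -4.92572558e+01, -4.05537793e-01, -3.13397276e+01,
       -6.40366226e-02,  3.94733995e-02,  6.90410366e-05]), 'tool_pos': array([ 0.1686918 , -0.6272169 ,  0.22156801]), 'tool_rot': array([-1.79901349e+02,  4.87747999e-03,  1.50601017e+01]), 'force': array([ 1.16067526,  0.30508422, -0.10568342]), 'moment': array([-0.02302553, -0.04288817,  0.02053534]), 'finger_force': 0.0, 'finger_gap': 0.08702558336716863} -0.0187
```

View pics/scene.png

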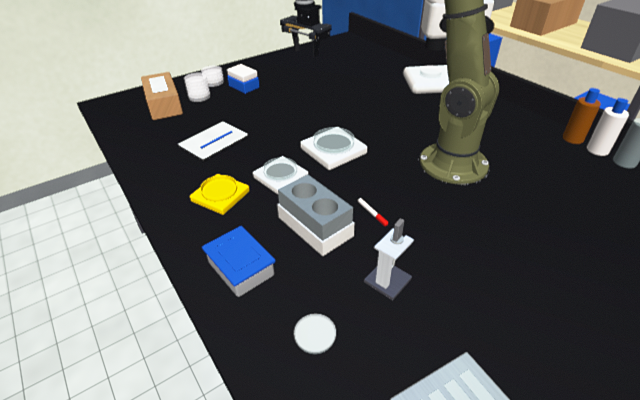

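View pics/top.png

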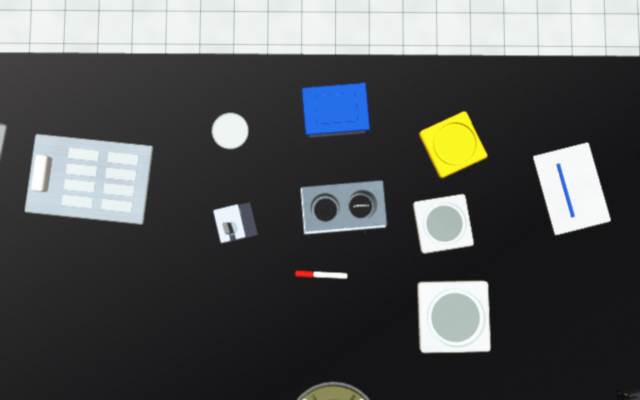

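The top view shows the block at about (343,207) with what looks like the loop in its right well (362,205). The rack is at (235,222), the small white plinth with the dish at (443,223), and the larger look-alike at (454,317). Next I measure these.

```bash
cat > m.py <<'E'
from h import *
c=load('top');w=cloud(c);im=c['image'].astype(int)
def rect(m,h,name):
    m=cv2.morphologyEx(m.astype(np.uint8),cv2.MORPH_OPEN,np.ones((3,3)))
    k=max(cv2.findContours(m,cv2.RETR_EXTERNAL,cv2.CHAIN_APPROX_NONE)[0],key=cv2.contourArea)
    p=np.array([ray(c,u,v,h)[:2] for u,v in k[:,0]],np.float32)
    r=cv2.minAreaRect(p); print(name,np.round(r[0],4),np.round(r[1],4),round(r[2],2)); return p
v,u=np.mgrid[0:400,0:640]
def win(a,b,e,f): return (u>a)&(u<b)&(v>e)&(v<f)
z=w[...,2]
rect(win(290,400,170,245)&(abs(z-.105)<.012),.105,'block')
rect(win(400,490,180,260)&(im.min(2)>110),.025,'plinth')
rect(win(205,262,195,245)&(abs(z-.130)<.008),.130,'fork')
rect(win(205,262,195,245)&(z>.155),.186,'handle')
rect(win(205,270,195,255)&(abs(z-.012)<.004),.012,'base')
# loop/knob in the wells
for a,b in((312,340),(347,378)):
    m=win(a,b,190,222)&(z>.045)&(z<.085)
    print('well',a,m.sum(),np.nanmedian(w[m],0), np.nanmax(z[m]) if m.any() else 0)
# dish floor
t=np.concatenate([cv2.resize(c['image'][y:y+80,x:x+100],(400,320),interpolation=cv2.INTER_CUBIC) for x,y in((300,165),(190,180))],1)
s=load('scene')['image'];t2=np.concatenate([cv2.resize(s[y:y+70,x:x+100],(400,280),interpolation=cv2.INTER_CUBIC) for x,y in((265,165),(340,215))],1)
cv2.imwrite('pics/c1.png',np.concatenate([t,t2])[...,::-1])
E
python3 m.py
```

```text
block [ 0.5468 -0.0233] [0.1041 0.1901] 5.02
plinth [ 0.5087 -0.2741] [0.1319 0.1335] 9.31
fork [0.5048 0.2383] [0.0751 0.0566] 14.2
handle [0.4938 0.2333] [0.0239 0.0194] 0.91
base [0.525  0.2159] [0.0672 0.0311] 13.94
well 312 68 [0.56033195 0.01740186 0.05294101] 0.08473789013723199
well 347 84 [ 0.56146618 -0.0846281   0.06726215] 0.0845282910291627
```

View pics/c1.png

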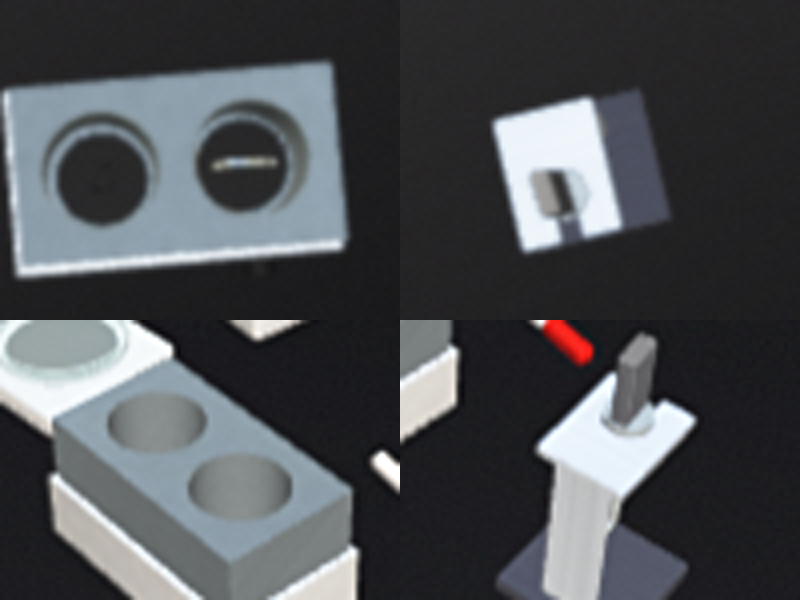

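The loop wire sits in the well at -y (crop px 245,162), and the hook's handle stands in the rack slot, which opens towards -x. Next I write a move planner and check where the wrist camera sits.

```bash
cat >> h.py <<'E'
def plan(xyz,yaw,n,tilt=None):
    """print n equal steps (tool axes, cm/rad) from the present pose to xyz, yaw (tool down)"""
    s=env.state(); p=np.array(s['tool_pos']); y0=s['tool_rot'][2]
    dy=(yaw-y0+180)%360-180; st=(np.array(xyz)-p)/n
    d=-np.radians(dy)/n; rows=[]
    for i in range(n):
        y=np.radians(y0+dy*i/n); c,q=np.cos(y),np.sin(y)
        rows.append([round(float(t),2) for t in(100*(st@[c,q,0]),100*(st@[q,-c,0]),-100*st[2])]+[0,0,round(float(d),3)])
    print('t',round(s['clock'],2),'p',np.round(p,4),'rot',np.round(s['tool_rot'],2),'dyaw',round(dy,2)); print(rows)
def seat_err(): pass
E
python3 - <<'E'
from h import *
c=shot('wrist');s=env.state()
Rt=R.from_euler('xyz',s['tool_rot'],degrees=True).as_matrix()
print(c['fx'],c['cx'],c['cy'],c['xyz'],c['orientation'],(c['xyz']-s['tool_pos'])@Rt); print(Rt.T@rot(c))
plan([.47,-.25,.33],65,12)
c=load('top');w=cloud(c);im=c['image'].astype(int)
z=w[...,2]; v,u=np.mgrid[0:400,0:640]
m=(u>347)&(u<378)&(v>198)&(v<213)&(im.sum(2)>200)
ys,xs=np.nonzero(m&(u>351)&(u<372)); print(np.c_[xs,ys,im.sum(2)[ys,xs]].T)
E
```

```text
308.91740676828806 317.5960077120012 192.6260699550226 [ 0.24203035 -0.6080365   0.38404017] [-15.86460088   0.14255387 -74.95753556] [ 0.07577825  0.00022829 -0.16234653]
[[-2.60964221e-04  9.61930540e-01  2.73293923e-01]
 [ 9.99999488e-01 -1.61606960e-05  1.01176620e-03]
 [ 9.77665429e-04  2.73294047e-01 -9.61930043e-01]]
t 0.15 p [ 0.1687 -0.6273  0.2217] rot [-179.91    0.     15.06] dyaw 49.94
[[3.24, -2.38, -0.9, 0, 0, -0.073], [3.41, -2.14, -0.9, 0, 0, -0.073], [3.55, -1.89, -0.9, 0, 0, -0.073], [3.68, -1.63, -0.9, 0, 0, -0.073], [3.79, -1.36, -0.9, 0, 0, -0.073], [3.88, -1.08, -0.9, 0, 0, -0.073], [3.94, -0.79, -0.9, 0, 0, -0.073], [3.99, -0.5, -0.9, 0, 0, -0.073], [4.02, -0.21, -0.9, 0, 0, -0.073], [4.02, 0.08, -0.9, 0, 0, -0.073], [4.01, 0.37, -0.9, 0, 0, -0.073], [3.97, 0.66, -0.9, 0, 0, -0.073]]
[[369 370 371 370 371 370 371 371 371 355 356 357 358 359 360 361 362 363
  364 365 366 367 368 371 353 354 355 356 357 358 359 360 361 362 363 364
  365 366 367 368 369 371 353 354 355 356 357 358 359 360 361 362 363 364
  365 366 367 368 371 353 354 355 356 357 371 371 371 371 370 371 370 371]
 [199 199 199 200 200 201 201 202 203 204 204 204 204 204 204 204 204 204
  204 204 204 204 204 204 205 205 205 205 205 205 205 205 205 205 205 205
  205 205 205 205 205 205 206 206 206 206 206 206 206 206 206 206 206 206
  206 206 206 206 206 207 207 207 207 207 207 208 209 210 211 211 212 212]
 [239 350 302 298 312 203 282 272 254 203 258 321 322 311 317 330 321 307
  323 318 276 266 256 234 227 323 353 436 527 531 504 508 514 485 469 463
  441 372 368 372 222 212 317 425 390 382 401 386 355 352 349 326 319 317
  298 260 258 257 202 227 285 253 216 205 205 240 273 316 239 380 311 406]]
```

>>> jog_arm(series=[[[3.24,-2.38,-0.9,0,0,-0.073],[3.4,-2.1,-0.9,0,0,-0.073],[3.5,-1.9,-0.9,0,0,-0.073],[3.6,-1.6,-0.9,0,0,-0.073],[3.75,-1.3,-0.9,0,0,-0.073],[3.8,-1.0,-0.9,0,0,-0.073],[3.9,-0.8,-0.9,0,0,-0.073],[3.95,-0.5,-0.9,0,0,-0.073],[4.0,-0.2,-0.9,0,0,-0.073],[4.0,0.1,-0.9,0,0,-0.073],[4.0,0.4,-0.9,0,0,-0.073],[3.9,0.6,-0.9,0,0,-0.073]]], jaw=4.5)

```text
clock: 1.15
tool_pos: [0.4676, -0.2525, 0.331]
tool_rot: [180.0, 0.0, 65.5]
force: [0.6, -0.3, 0.5]
finger_gap: 0.045
finger_force: 0.0
```

```bash
python3 -c "
from h import *
plan([.45,.09,.33],90,10)"
```

```text
t 1.15 p [ 0.4676 -0.2525  0.331 ] rot [1.7999e+02 2.0000e-02 6.5450e+01] dyaw 24.55
[[3.04, -1.58, 0.01, 0, 0, -0.043], [3.11, -1.45, 0.01, 0, 0, -0.043], [3.17, -1.32, 0.01, 0, 0, -0.043], [3.22, -1.18, 0.01, 0, 0, -0.043], [3.27, -1.04, 0.01, 0, 0, -0.043], [3.31, -0.9, 0.01, 0, 0, -0.043], [3.34, -0.76, 0.01, 0, 0, -0.043], [3.37, -0.61, 0.01, 0, 0, -0.043], [3.4, -0.47, 0.01, 0, 0, -0.043], [3.41, -0.32, 0.01, 0, 0, -0.043]]
```

>>> jog_arm(series=[[[3.05,-1.6,0,0,0,-0.043],[3.1,-1.45,0,0,0,-0.043],[3.2,-1.3,0,0,0,-0.043],[3.2,-1.2,0,0,0,-0.043],[3.3,-1.0,0,0,0,-0.043],[3.3,-0.9,0,0,0,-0.043],[3.35,-0.75,0,0,0,-0.043],[3.4,-0.6,0,0,0,-0.043],[3.4,-0.45,0,0,0,-0.043],[3.4,-0.3,0,0,0,-0.043],[0,0,0,0,0,0],[0,0,0,0,0,0]]])

```text
clock: 2.15
tool_pos: [0.4507, 0.0908, 0.3306]
tool_rot: [180.0, 0.0, 90.2]
force: [0.8, -1.5, -0.0]
finger_gap: 0.0451
finger_force: 0.0
```

```bash
python3 -c "
from h import *
s=env.state();print(s['tool_pos'],s['tool_rot'],s['qvel'].round(1))
c=shot('wrist');print(c['xyz'],c['orientation'])
cv2.imwrite('pics/w1.png',c['image'][...,::-1])"
```

```text
[0.4507036  0.09081487 0.33060003] [1.79982223e+02 4.97872744e-02 9.01638791e+01] [1.7 0.6 3.7 0.5 1.5 0.  0.2]
[0.45148359 0.16575658 0.49300048] [-1.58569102e+01  4.44178504e-03  1.45472946e-01]
```

View pics/w1.png

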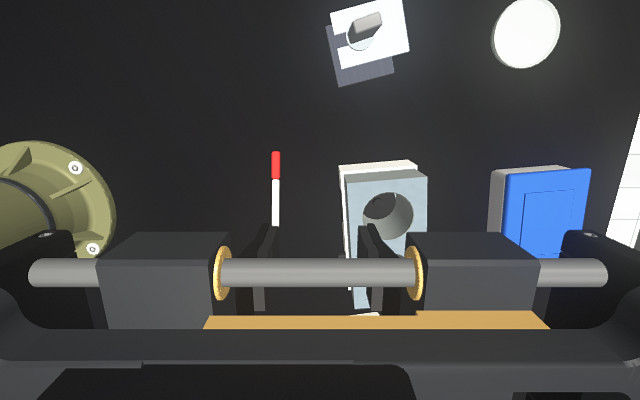

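The wrist view shows the handle top at about (367,22), with its long side tilted around 20° from world x. The loop's well is hidden by the gripper. I measure the handle from the depth map.

```bash
python3 - <<'E'
from h import *
c=load('wrist');w=cloud(c);v,u=np.mgrid[0:400,0:640]
def rect(m,h,name):
    k=max(cv2.findContours(m.astype(np.uint8),cv2.RETR_EXTERNAL,cv2.CHAIN_APPROX_NONE)[0],key=cv2.contourArea)
    p=np.array([ray(c,x,y,h)[:2] for x,y in k[:,0]],np.float32);r=cv2.minAreaRect(p)
    print(name,m.sum(),np.round(r[0],4),np.round(r[1],4),r[2])
r=(u>320)&(u<420)&(v<100);z=w[...,2]
for t in(.183,.18):
    rect(r&(z>t),.186,'handle')
rect(r&(abs(z-.13)<.005),.130,'fork')
m=r&(z>.14);print(np.nanmedian(z[r&(z>.18)]),np.nanmax(z[r]))
E
```

```text
handle 427 [0.4951 0.2365] [0.0259 0.0122] 18.383440017700195
handle 448 [0.495  0.2363] [0.0262 0.0126] 17.950641632080078
fork 3001 [0.5066 0.2405] [0.0755 0.0564] 14.009990692138672
0.18598361714891415 0.1877964393809432
```

```bash
python3 -c "
from h import *
plan([.495,.2364,.24],18.2,12)"
```

```text
t 2.2 p [0.451  0.0887 0.3304] rot [-1.7999e+02  6.0000e-02  8.9940e+01] dyaw -71.74
[[1.23, 0.37, 0.75, 0, 0, 0.104], [1.26, 0.24, 0.75, 0, 0, 0.104], [1.28, 0.1, 0.75, 0, 0, 0.104], [1.28, -0.03, 0.75, 0, 0, 0.104], [1.27, -0.17, 0.75, 0, 0, 0.104], [1.25, -0.3, 0.75, 0, 0, 0.104], [1.21, -0.43, 0.75, 0, 0, 0.104], [1.16, -0.55, 0.75, 0, 0, 0.104], [1.1, -0.67, 0.75, 0, 0, 0.104], [1.02, -0.78, 0.75, 0, 0, 0.104], [0.94, -0.88, 0.75, 0, 0, 0.104], [0.84, -0.97, 0.75, 0, 0, 0.104]]
```

>>> jog_arm(series=[[[1.23,0.37,0.75,0,0,0.104],[1.26,0.24,0.75,0,0,0.104],[1.28,0.1,0.75,0,0,0.104],[1.28,-0.03,0.75,0,0,0.104],[1.27,-0.17,0.75,0,0,0.104],[1.25,-0.3,0.75,0,0,0.104],[1.21,-0.43,0.75,0,0,0.104],[1.16,-0.55,0.75,0,0,0.104],[1.1,-0.67,0.75,0,0,0.104],[1.02,-0.78,0.75,0,0,0.104],[0.94,-0.88,0.75,0,0,0.104],[0.84,-0.97,0.75,0,0,0.104]]])

```text
clock: 3.2
tool_pos: [0.4962, 0.2344, 0.2393]
tool_rot: [180.0, 0.1, 17.8]
force: [0.1, 0.4, -0.3]
finger_gap: 0.045
finger_force: 0.0
```

>>> jog_arm(series=[[[0,0,0,0,0,0],[0,0,0,0,0,0],[0,0,0,0,0,0]]])

```text
clock: 3.45
tool_pos: [0.4956, 0.2346, 0.2404]
tool_rot: [180.0, 0.0, 18.4]
force: [-0.1, -0.4, -0.4]
finger_gap: 0.0452
finger_force: 0.0
```

```bash
python3 - <<'E'
from h import *
plan([.495,.2364,.145],18.2,8)
c=shot('wrist');w=cloud(c);v,u=np.mgrid[0:400,0:640];z=w[...,2]
d=np.hypot(w[...,0]-.495,w[...,1]-.2364)
m=(d<.03)&(z>.181)&(z<.19)
k=max(cv2.findContours(m.astype(np.uint8),cv2.RETR_EXTERNAL,cv2.CHAIN_APPROX_NONE)[0],key=cv2.contourArea)
print(m.sum(),cv2.minAreaRect(np.array([ray(c,x,y,.186)[:2] for x,y in k[:,0]],np.float32)))
E
```

```text
t 3.45 p [0.4956 0.2346 0.2404] rot [1.7996e+02 4.0000e-02 1.8390e+01] dyaw -0.19
[[0.0, -0.02, 1.19, 0, 0, 0.0], [0.0, -0.02, 1.19, 0, 0, 0.0], [0.0, -0.02, 1.19, 0, 0, 0.0], [0.0, -0.02, 1.19, 0, 0, 0.0], [0.0, -0.02, 1.19, 0, 0, 0.0], [0.0, -0.02, 1.19, 0, 0, 0.0], [0.0, -0.02, 1.19, 0, 0, 0.0], [0.0, -0.02, 1.19, 0, 0, 0.0]]
538 ((0.4968516230583191, 0.23737913370132446), (0.026557115837931633, 0.011263827793300152), 18.377410888671875)
```

>>> jog_arm(series=[[[0.1,-0.2,1.2,0,0,0],[0,0,1.2,0,0,0],[0,0,1.2,0,0,0],[0,0,1.2,0,0,0],[0,0,1.2,0,0,0],[0,0,1.2,0,0,0],[0,0,1.2,0,0,0],[0,0,1.1,0,0,0],[0,0,0,0,0,0]]])

```text
clock: 4.25
tool_pos: [0.4939, 0.2378, 0.1427]
tool_rot: [-180.0, 0.2, 18.4]
force: [-0.2, -0.3, -0.3]
finger_gap: 0.0452
finger_force: 0.0
```

>>> jog_arm(series=[[[0,0,0,0,0,0],[0,0,0,0,0,0],[0,0,0,0,0,0],[0,0,0,0,0,0],[0,0,0,0,0,0],[0,0,0,0,0,0],[0,0,0,0,0,0],[0,0,0,0,0,0]]], jaw=0, force=40)

```text
clock: 4.92
tool_pos: [0.4956, 0.2385, 0.1459]
tool_rot: [180.0, -0.0, 18.4]
force: [0.3, -1.0, 2.7]
finger_gap: 0.0118
finger_force: 40.0
```

>>> jog_arm(series=[[[0,0,-0.3,0,0,0],[0,0,-0.4,0,0,0],[0,0,0,0,0,0],[-0.5,-0.04,0,0,0,0],[-1.0,-0.08,0,0,0,0],[-1.2,-0.09,0,0,0,0],[-1.2,-0.09,0,0,0,0],[-1.2,-0.09,0,0,0,0],[-1.1,-0.08,0,0,0,0],[-0.8,-0.06,0,0,0,0],[0,0,0,0,0,0]]])

```text
clock: 5.83
tool_pos: [0.4254, 0.221, 0.1521]
tool_rot: [179.9, 0.1, 18.4]
force: [1.0, 0.5, -1.3]
finger_gap: 0.0116
finger_force: 40.0
```

```bash
python3 - <<'E'
from h import *
c=shot('scene');s=env.state();p=s['tool_pos'];print(p,s['tool_rot'],s['force'])
def px(P):
    q=rot(c).T@(np.array(P)-c['xyz']);return c['cx']+c['fx']*q[0]/-q[2],c['cy']-c['fy']*q[1]/-q[2]
a=np.radians(s['tool_rot'][2]);ax=np.array([np.cos(a),np.sin(a),0])
b=p+[0,0,.0151-.118]
for k in(-.019,0,.019):print(k,px(b+k*ax),px(b+k*ax+[0,0,.0115]))
u,v=map(int,px(b));t=c['image'][v-50:v+25,u-50:u+50]
cv2.imwrite('pics/h1.png',cv2.resize(t,(800,600),interpolation=cv2.INTER_CUBIC)[...,::-1])
E
```

```text
[0.42664419 0.22111012 0.15240704] [ 1.79895410e+02 -2.72941537e-03  1.83824630e+01] [ 0.40586663 -0.04541908 -0.60964265]
-0.019 (np.float64(411.9689163659284), np.float64(242.11403784508346)) (np.float64(412.562137700983), np.float64(238.95396976515386))
0 (np.float64(408.45749055478825), np.float64(246.57264168473068)) (np.float64(409.0318399356892), np.float64(243.40988033541197))
0.019 (np.float64(404.8679872710045), np.float64(251.1303837485757)) (np.float64(405.4224699574876), np.float64(247.96559515243183))
```

View pics/h1.png

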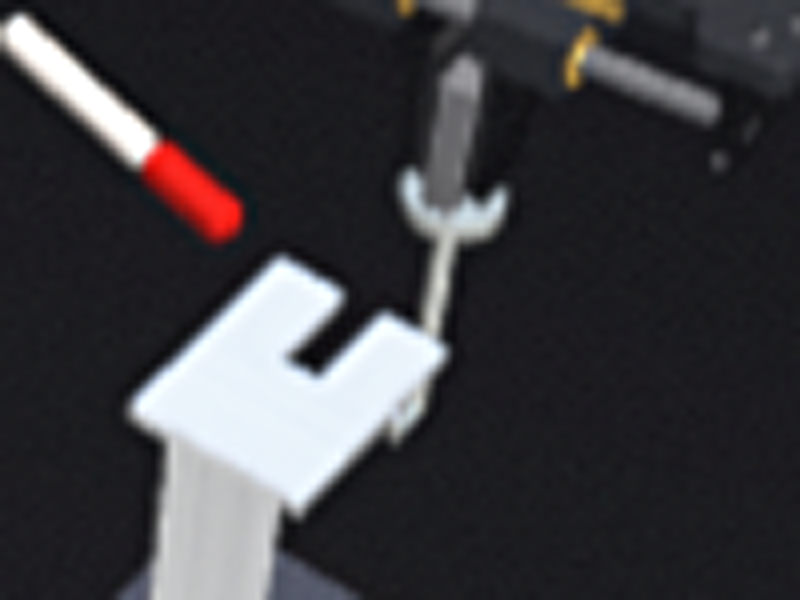

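The hook is clear of the fork with its bar at crop (400,430), which is the tool +x side, so it points along tool +x. Next is the lift and the move over the well.

>>> jog_arm(series=[[[0,0,-1,0,0,0],[0,0,-2.5,0,0,0],[0,0,-3,0,0,0],[0,0,-3,0,0,0],[0,0,-2.5,0,0,0],[0,0,-1.3,0,0,0],[0,0,0,0,0,0]]])

```text
clock: 6.47
tool_pos: [0.4294, 0.2227, 0.2894]
tool_rot: [-180.0, -0.4, 18.4]
force: [0.1, -0.9, -0.6]
finger_gap: 0.0115
finger_force: 40.0
```

```bash
python3 -c "
from h import *
plan([.521,-.069,.285],5,11)"
```

```text
t 6.47 p [0.4294 0.2227 0.2894] rot [-179.99   -0.37   18.38] dyaw -13.38
[[-0.05, 2.78, 0.04, 0, 0, 0.021], [0.01, 2.78, 0.04, 0, 0, 0.021], [0.07, 2.78, 0.04, 0, 0, 0.021], [0.13, 2.78, 0.04, 0, 0, 0.021], [0.19, 2.77, 0.04, 0, 0, 0.021], [0.25, 2.77, 0.04, 0, 0, 0.021], [0.31, 2.76, 0.04, 0, 0, 0.021], [0.37, 2.76, 0.04, 0, 0, 0.021], [0.42, 2.75, 0.04, 0, 0, 0.021], [0.48, 2.74, 0.04, 0, 0, 0.021], [0.54, 2.73, 0.04, 0, 0, 0.021]]
```

>>> jog_arm(series=[[[0,1.5,0,0,0,0.021],[0,2.8,0,0,0,0.021],[0.1,3.0,0,0,0,0.021],[0.1,3.0,0,0,0,0.021],[0.2,3.0,0,0,0,0.021],[0.3,3.0,0,0,0,0.021],[0.3,3.0,0,0,0,0.021],[0.4,3.0,0,0,0,0.021],[0.45,2.8,0.1,0,0,0.021],[0.5,2.6,0.1,0,0,0.021],[0.5,1.5,0.1,0,0,0.021],[0,0.9,0.1,0,0,0]]])

```text
clock: 7.47
tool_pos: [0.5194, -0.0704, 0.2802]
tool_rot: [-179.9, 0.1, 4.9]
force: [-0.4, 0.6, -0.8]
finger_gap: 0.0115
finger_force: 40.0
```

>>> jog_arm(series=[[[0,0,0,0,0,0],[0,0,0,0,0,0],[0,0,0,0,0,0],[0,0,0,0,0,0],[0,0,0,0,0,0]]])

```text
clock: 7.88
tool_pos: [0.5187, -0.0658, 0.2819]
tool_rot: [180.0, -0.0, 5.3]
force: [0.0, -0.0, -0.4]
finger_gap: 0.0118
finger_force: 40.0
```

```bash
python3 - <<'E'
from h import *
s=env.state();print(s['tool_pos'],s['tool_rot'],s['qvel'].round(1))
c=shot('wrist')
cv2.imwrite('pics/w2.png',cv2.resize(c['image'][100:250,220:420],(800,600),interpolation=cv2.INTER_CUBIC)[...,::-1])
E
```

```text
[ 0.51873499 -0.06576597  0.28187614] [ 1.79969465e+02 -2.22026304e-02  5.28677568e+00] [ 0.1  0.1  0.4 -0.   0.1 -0.   0. ]
```

View pics/w2.png

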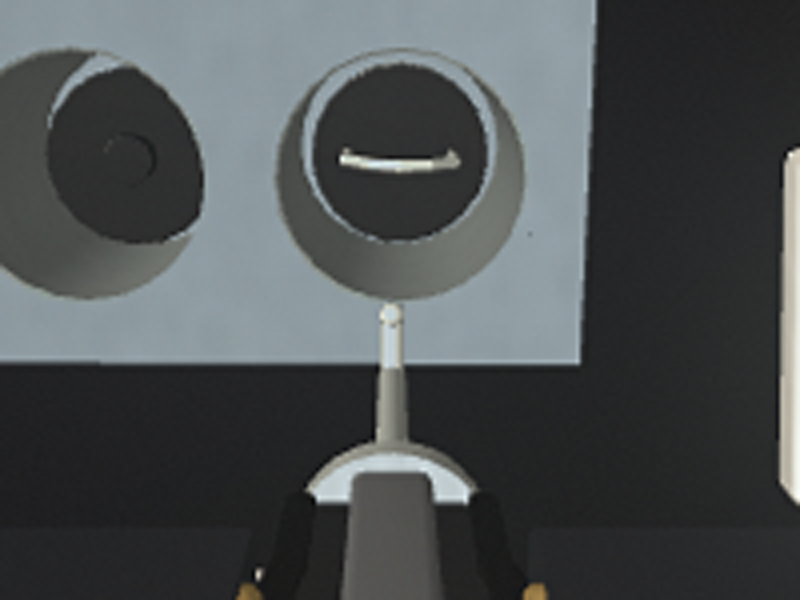

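The view shows the hook pointing along tool +x, with its tip at crop (391,312) and the collar above it. The loop is in its well, with its peak at crop (400,165) and shoulders at (345,156) and (457,158). Next I turn these pixels into positions.

```bash
python3 - <<'E'
from h import *
c=load('wrist');s=env.state();p=s['tool_pos'];a=np.radians(s['tool_rot'][2])
f=lambda u,v,h:ray(c,220+u/4,100+v/4,h)
tip=f(391,313,p[2]+.0151-.1065);pk=f(400,164,.0693);l=f(346,156,.055);r=f(456,158,.055)
T=np.array([[np.cos(a),np.sin(a)],[np.sin(a),-np.cos(a)]])
for n,q in dict(tip=tip,peak=pk,l=l,r=r,shoulders=(l+r)/2).items():print(n,q.round(4),'tool mm',(T@(q-p)[:2]*1000).round(1))
print('loop yaw',np.degrees(np.arctan2(-(l-r)[0],(l-r)[1])), np.linalg.norm(l-r))
w=cloud(c);v,u=np.mgrid[0:400,0:640]  # lid: dark low-height points in the well
m=(abs(w[...,2]-.036)<.004)&(np.hypot(w[...,0]-pk[0],w[...,1]-pk[1])<.04);k=np.argwhere(m)
(e,_) ,rad=cv2.minEnclosingCircle(np.float32(w[m][:,:2])),0
print('lid',m.sum(),e,_)
m2=(w[...,2]>.1)&(w[...,2]<.11);
k=cv2.findContours(((~m2)&(np.hypot(w[...,0]-pk[0],w[...,1]-pk[1])<.05)).astype(np.uint8),0,1)[0]
E
```

```text
tip [ 0.535  -0.0643  0.1905] tool mm [16.3 -0.3]
peak [ 0.5529 -0.0655  0.0693] tool mm [34.   2.5]
l [ 0.5522 -0.0487  0.055 ] tool mm [ 34.9 -14.3]
r [ 0.5548 -0.0829  0.055 ] tool mm [34.3 20.1]
shoulders [ 0.5535 -0.0658  0.055 ] tool mm [34.6  2.9]
loop yaw 4.238944720468269 0.034357499932764664
lid 1520 (0.5527967214584351, -0.06506642699241638) 0.03401362523436546
```

>>> jog_arm(series=[[[0.4,0.15,0,0,0,0.01],[0.43,0.15,0,0,0,0],[0,0,0.5,0,0,0],[0,0,1,0,0,0],[0,0,1.5,0,0,0],[0,0,1.8,0,0,0],[0,0,1.5,0,0,0],[0,0,1,0,0,0],[0,0,0.5,0,0,0],[0,0,0,0,0,0],[0,0,0,0,0,0],[0,0,0,0,0,0]]])

```text
clock: 8.93
tool_pos: [0.528, -0.0696, 0.2044]
tool_rot: [180.0, -0.1, 4.6]
force: [-0.4, 0.0, 0.0]
finger_gap: 0.0118
finger_force: 40.0
```

```bash
python3 - <<'E'
from h import *
s=env.state();p=s['tool_pos'];a=np.radians(s['tool_rot'][2]);print(p,s['tool_rot'],s['force'])
T=np.array([[np.cos(a),np.sin(a)],[np.sin(a),-np.cos(a)]])
print('loop in tool mm',T@(np.array([.5531,-.0656])-p[:2])*1000)
c=shot('wrist')
cv2.imwrite('pics/w3.png',cv2.resize(c['image'][80:230,220:420],(800,600),interpolation=cv2.INTER_CUBIC)[...,::-1])
E
```

```text
[ 0.52797487 -0.06955792  0.20437764] [ 1.79974287e+02 -8.29961759e-02  4.57411417e+00] [-0.35582276  0.04260429  0.00845666]
loop in tool mm [25.36074691 -1.94162379]
```

View pics/w3.png

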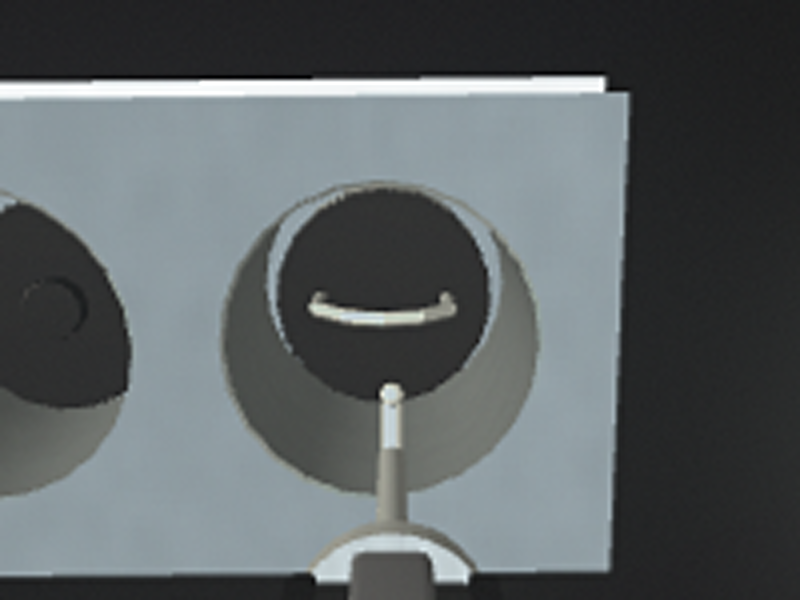

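The hook tip at crop (391,392) is inside the well, clear of the loop (peak 383,318) and about 2 mm to its right. I nudge y, descend, then move under the loop.

>>> jog_arm(series=[[[0,-0.15,0.4,0,0,0],[0,0,0.8,0,0,0],[0,0,1.1,0,0,0],[0,0,1.1,0,0,0],[0,0,0.9,0,0,0],[0,0,0.6,0,0,0],[0,0,0.4,0,0,0],[0,0,0,0,0,0],[0,0,0,0,0,0],[0,0,0,0,0,0],[0,0,0,0,0,0]]])

```text
clock: 9.9
tool_pos: [0.5277, -0.0681, 0.1511]
tool_rot: [180.0, -0.1, 4.6]
force: [0.5, 0.2, -0.4]
finger_gap: 0.0119
finger_force: 40.0
```

```bash
cat > chk.py <<'E'
from h import *
s=env.state();p=s['tool_pos'];a=np.radians(s['tool_rot'][2]);print(s['clock'],p,s['tool_rot'],s['force'])
T=np.array([[np.cos(a),np.sin(a)],[np.sin(a),-np.cos(a)]])
print('loop in tool mm',T@(np.array([.5531,-.0656])-p[:2])*1000,'bowl z',p[2]+.0151-.1155)
E
python3 chk.py
```

```text
9.9 [ 0.52767659 -0.06809221  0.1510872 ] [ 1.79976374e+02 -5.74225548e-02  4.57241773e+00] [ 0.46077745  0.19020161 -0.37861459]
loop in tool mm [25.54117282 -0.4575435 ] bowl z 0.05068719809562673
```

>>> jog_arm(series=[[[0.3,0,0,0,0,0],[0.4,0,0,0,0,0],[0.4,0,0,0,0,0],[0.4,0,0,0,0,0],[0.2,0,0,0,0,0],[0,0,0,0,0,0],[0,0,0,0,0,0],[0,0,-0.4,0,0,0],[0,0,-0.5,0,0,0],[0,0,-0.3,0,0,0],[0,0,-0.2,0,0,0],[0,0,-0.2,0,0,0]]])

```text
clock: 10.9
tool_pos: [0.5443, -0.0668, 0.1671]
tool_rot: [180.0, -0.0, 4.6]
force: [1.4, 0.2, -2.1]
finger_gap: 0.0114
finger_force: 40.0
```

>>> jog_arm(series=[[[0,0,-0.2,0,0,0],[0,0,-0.2,0,0,0],[0,0,-0.2,0,0,0],[0,0,-0.2,0,0,0],[0,0,-0.2,0,0,0],[0,0,0,0,0,0],[0,0,0,0,0,0],[0,0,0,0,0,0]]])

```text
clock: 11.57
tool_pos: [0.5441, -0.0667, 0.1764]
tool_rot: [180.0, 0.0, 4.6]
force: [1.0, 0.4, -2.7]
finger_gap: 0.0114
finger_force: 40.0
```

```bash
python3 chk.py; python3 - <<'E'
from h import *
c=shot('wrist')
cv2.imwrite('pics/w4.png',cv2.resize(c['image'][80:230,220:420],(800,600),interpolation=cv2.INTER_CUBIC)[...,::-1])
E
```

```text
11.5667 [ 0.54408809 -0.06668127  0.17642072] [1.79996182e+02 1.38971887e-02 4.57798325e+00] [ 0.97680336  0.44256935 -2.72330047]
loop in tool mm [ 9.06946611 -0.35852724] bowl z 0.0760207191382032
```

View pics/w4.png

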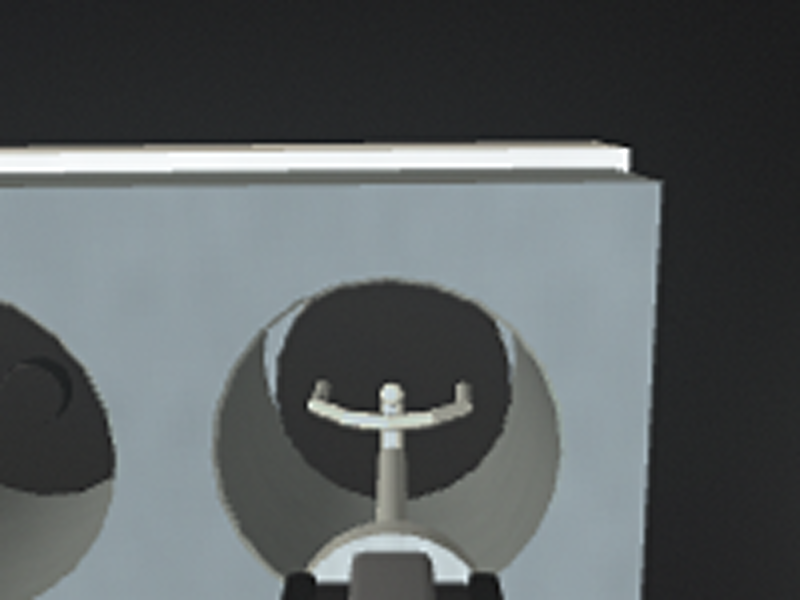

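The tip at crop (391,390) stands in front of the loop with the wire in the bowl, and the force rose by about 2 N, so the loop is caught. I lift it slowly.

>>> jog_arm(series=[[[0,0,-0.3,0,0,0],[0,0,-0.6,0,0,0],[0,0,-0.9,0,0,0],[0,0,-1.1,0,0,0],[0,0,-1.2,0,0,0],[0,0,-1.3,0,0,0],[0,0,-1.3,0,0,0],[0,0,-1.2,0,0,0],[0,0,-1.1,0,0,0],[0,0,-0.9,0,0,0],[0,0,-0.6,0,0,0],[0,0,-0.4,0,0,0]]])

```text
clock: 12.62
tool_pos: [0.5444, -0.0667, 0.2864]
tool_rot: [180.0, -0.0, 4.6]
force: [0.8, -0.4, -1.6]
finger_gap: 0.0117
finger_force: 40.0
```

>>> jog_arm(series=[[[0,0,-0.3,0,0,0],[0,0,-0.2,0,0,0],[0,0,0,0,0,0],[0,0,0,0,0,0],[0,0,0,0,0,0],[0,0,0,0,0,0]]])

```text
clock: 13.12
tool_pos: [0.544, -0.0667, 0.2901]
tool_rot: [-180.0, 0.0, 4.6]
force: [-0.4, 0.4, -2.3]
finger_gap: 0.0119
finger_force: 40.0
```

```bash
python3 chk.py; python3 - <<'E'
from h import *
c=shot('scene');s=load('scene')
# dish centre from scene view: rim ellipse by glass colour is weak -> plinth top rect
im=c['image'];w=cloud(c);v,u=np.mgrid[0:400,0:640]
m=(abs(w[...,2]-.025)<.006)&(np.hypot(w[...,0]-.509,w[...,1]+.274)<.1)
p=w[m][:,:2].astype(np.float32);print('plinth scene',m.sum(),cv2.minAreaRect(p))
cv2.imwrite('pics/s2.png',cv2.resize(im[120:270,240:440],(800,600),interpolation=cv2.INTER_CUBIC)[...,::-1])
E
```

```text
13.1167 [ 0.5439607  -0.06672265  0.29010277] [-1.79990506e+02  4.25620430e-02  4.57049688e+00] [-0.36384337  0.41247394 -2.27709509]
loop in tool mm [ 9.19969201 -0.3908057 ] bowl z 0.18970276896302113
plinth scene 644 ((0.5114301443099976, -0.27447372674942017), (0.1303240954875946, 0.1296291947364807), 10.346912384033203)
```

View pics/s2.png

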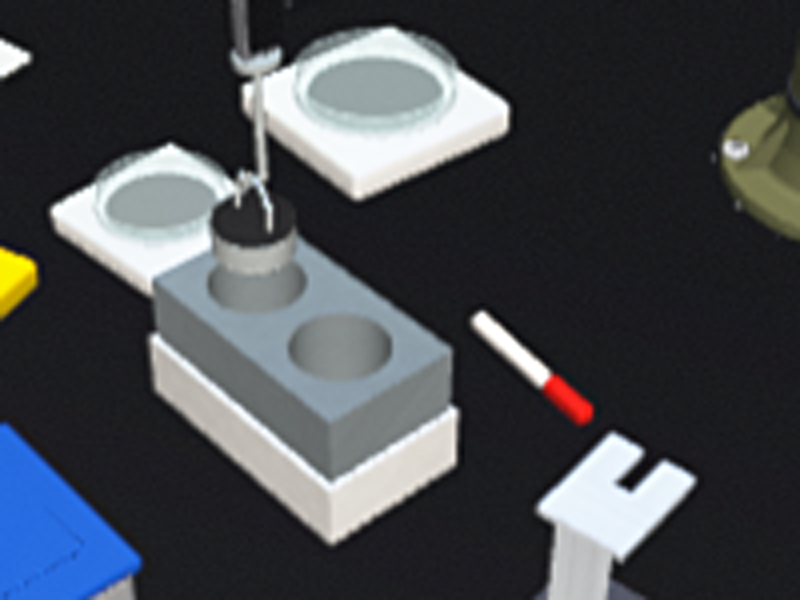

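The capsule hangs upright clear of the block at crop (255,240), and the dish stands free at (165,200). I carry it smoothly to the dish.

>>> jog_arm(series=[[[-0.1,0.3,0,0,0,0],[-0.2,0.6,0,0,0,0],[-0.3,0.9,0,0,0,0],[-0.35,1.2,0,0,0,0],[-0.4,1.4,0,0,0,0],[-0.43,1.5,0,0,0,0],[-0.43,1.5,0,0,0,0],[-0.43,1.5,0,0,0,0],[-0.43,1.5,0,0,0,0],[-0.43,1.5,0,0,0,0],[-0.43,1.5,0,0,0,0],[-0.43,1.5,0,0,0,0]]])

```text
clock: 14.17
tool_pos: [0.5116, -0.2213, 0.2905]
tool_rot: [180.0, 0.0, 4.5]
force: [0.8, 0.2, -2.8]
finger_gap: 0.0115
finger_force: 40.0
```

>>> jog_arm(series=[[[-0.43,1.5,0,0,0,0],[-0.4,1.4,0,0,0,0],[-0.3,1.1,0,0,0,0],[-0.23,0.8,0,0,0,0],[-0.12,0.4,0,0,0,0],[-0.06,0.2,0,0,0,0],[0,0,0,0,0,0],[0,0,0,0,0,0],[0,0,0,0,0,0],[0,0,0,0,0,0],[0,0,0,0,0,0],[0,0,0,0,0,0]]])

```text
clock: 15.17
tool_pos: [0.5017, -0.2734, 0.2906]
tool_rot: [180.0, -0.0, 4.6]
force: [-0.7, -0.2, -1.7]
finger_gap: 0.0115
finger_force: 40.0
```

```bash
python3 - <<'E'
from h import *
s=env.state();p=s['tool_pos'];print(s['clock'],p,s['tool_rot'],s['force'],'bowl z',p[2]-.1004)
c=shot('wrist');w=cloud(c)
cv2.imwrite('pics/w5.png',cv2.resize(c['image'][50:230,200:440],(800,600),interpolation=cv2.INTER_CUBIC)[...,::-1])
E
```

```text
15.1667 [ 0.50168918 -0.27339915  0.29063672] [ 1.79988105e+02 -3.75863716e-03  4.60863019e+00] [-0.71296932 -0.15512538 -1.71779567] bowl z 0.19023671898304895
```

View pics/w5.png

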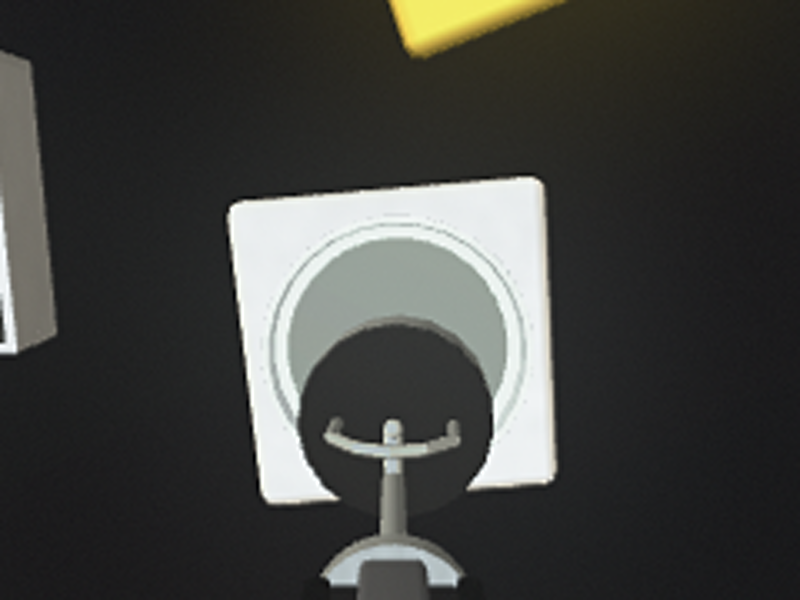

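The wrist view shows the capsule hanging in front of the dish. The plinth corners are at (235,203), (540,180), (553,482) and (268,502), so its centre is near crop (399,344).

```bash
python3 - <<'E'
from h import *
c=load('wrist');p=env.state()['tool_pos']
q=np.mean([ray(c,200+u*.3,50+v*.3,.025) for u,v in((235,203),(540,180),(553,482),(268,502))],0)
a=np.radians(4.6);d=(q-p)[:2];print(q,d@[np.cos(a),np.sin(a)]*1000-8.8,d@[np.sin(a),-np.cos(a)]*1000)
E
```

```text
[ 0.51141258 -0.27535025  0.025     ] 0.8164107416257522 2.620475594357571
```

>>> jog_arm(series=[[[0.1,0.1,0.3,0,0,0],[0,0.1,0.7,0,0,0],[0,0,1.0,0,0,0],[0,0,1.2,0,0,0],[0,0,1.3,0,0,0],[0,0,1.3,0,0,0],[0,0,1.2,0,0,0],[0,0,1.0,0,0,0],[0,0,0.8,0,0,0],[0,0,0.4,0,0,0],[0,0,0.2,0,0,0],[0,0,0.1,0,0,0]]])

```text
clock: 16.22
tool_pos: [0.5028, -0.2757, 0.1955]
tool_rot: [180.0, -0.0, 4.6]
force: [-0.9, 0.7, -2.4]
finger_gap: 0.0118
finger_force: 40.0
```

>>> jog_arm(series=[[[0,0,0,0,0,0],[0,0,0,0,0,0],[0,0,0.1,0,0,0],[0,0,0.1,0,0,0],[0,0,0.1,0,0,0],[0,0,0.1,0,0,0],[0,0,0.1,0,0,0],[0,0,0.1,0,0,0],[0,0,0.1,0,0,0],[0,0,0.1,0,0,0]]])

```text
clock: 17.05
tool_pos: [0.5027, -0.2757, 0.1874]
tool_rot: [180.0, 0.0, 4.6]
force: [0.0, -0.1, -1.8]
finger_gap: 0.0115
finger_force: 40.0
```

>>> jog_arm(series=[[[0,0,0.1,0,0,0],[0,0,0.1,0,0,0],[0,0,0.1,0,0,0],[0,0,0.1,0,0,0],[0,0,0.1,0,0,0],[0,0,0.1,0,0,0],[0,0,0,0,0,0]]])

```text
clock: 17.63
tool_pos: [0.5027, -0.2756, 0.1814]
tool_rot: [-180.0, 0.0, 4.6]
force: [-0.8, -0.1, 0.2]
finger_gap: 0.0119
finger_force: 40.0
```

>>> jog_arm(series=[[[0,0,0.2,0,0,0],[0,0,0.3,0,0,0],[0,0,0.3,0,0,0],[0,0,0.3,0,0,0],[0,0,0.1,0,0,0],[0,0,0,0,0,0],[0,0,0,0,0,0],[0,0,0,0,0,0]]])

```text
clock: 18.3
tool_pos: [0.5028, -0.2757, 0.1696]
tool_rot: [180.0, -0.0, 4.6]
force: [0.1, -0.7, -0.8]
finger_gap: 0.0116
finger_force: 40.0
```

```bash
python3 - <<'E'
from h import *
s=env.state();print(s['tool_pos'],s['force'])
c=shot('wrist')
cv2.imwrite('pics/w6.png',cv2.resize(c['image'][80:230,220:420],(800,600),interpolation=cv2.INTER_CUBIC)[...,::-1])
E
```

```text
[ 0.50280869 -0.27570063  0.16964531] [ 0.14367044 -0.66903311 -0.82755701]
```

View pics/w6.png

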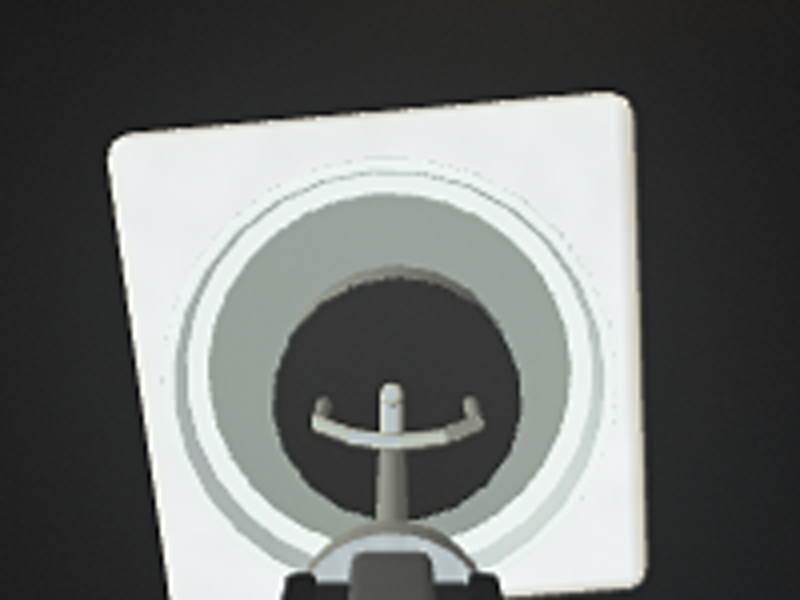

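The capsule stands inside the dish with its lid centre at about (397,400). The hook is lowered in the loop, so I withdraw it.

>>> jog_arm(series=[[[-0.15,0,0,0,0,0],[-0.25,0,0,0,0,0],[-0.3,0,0,0,0,0],[-0.3,0,0,0,0,0],[-0.3,0,0,0,0,0],[-0.2,0,0,0,0,0],[0,0,0,0,0,0]]])

```text
clock: 18.93
tool_pos: [0.4871, -0.2772, 0.1696]
tool_rot: [180.0, 0.0, 4.5]
force: [0.1, -0.9, -0.6]
finger_gap: 0.012
finger_force: 40.0
```

>>> jog_arm(series=[[[-0.3,0,0,0,0,0],[-0.4,0,0,0,0,0],[-0.4,0,0,0,0,0],[-0.3,0,0,0,0,0],[-0.1,0,0,0,0,0],[0,0,0,0,0,0],[0,0,0,0,0,0],[0,0,-0.5,0,0,0],[0,0,-1,0,0,0],[0,0,-1.5,0,0,0],[0,0,-1.5,0,0,0]]])

```text
clock: 19.85
tool_pos: [0.473, -0.2779, 0.2157]
tool_rot: [-180.0, -0.0, 4.6]
force: [0.7, -0.4, -0.3]
finger_gap: 0.0119
finger_force: 40.0
```

>>> jog_arm(series=[[[0,0,-2,0,0,0],[0,0,-2.5,0,0,0],[0,0,-2,0,0,0],[0,0,-1,0,0,0],[0,0,0,0,0,0],[0,0,0,0,0,0]]])

```text
clock: 20.35
tool_pos: [0.473, -0.278, 0.2897]
tool_rot: [180.0, -0.0, 4.6]
force: [-0.5, 0.3, -1.4]
finger_gap: 0.012
finger_force: 40.0
```

```bash
python3 - <<'E'
from h import *
c=shot('wrist');w=cloud(c)
z=w[...,2];D=np.hypot(w[...,0]-.5114,w[...,1]+.2754)
m=(D<.06)&(abs(z-.054)<.005);print('lid',m.sum(),cv2.minEnclosingCircle(np.float32(w[m][:,:2])),np.nanmedian(z[m]))
m=(D<.03)&(z>.07)&(z<.1);print('loop',m.sum(),np.nanmean(w[m],0),np.nanmax(z[m]))
plan([.4266,.2211,.290],18.4,12); plan([.4266,.2211,.290],18.4,20)
E
```

```text
lid 1513 ((0.511573314666748, -0.2759133577346802), 0.028997795656323433) 0.05426499826958142
loop 91 [ 0.51150376 -0.27602339  0.08303109] 0.08944497468069917
t 20.4 p [ 0.4724 -0.2778  0.2886] rot [-1.7996e+02  7.0000e-02  4.5800e+00] dyaw 13.82
[[-0.05, -4.18, -0.01, 0, 0, -0.02], [0.04, -4.18, -0.01, 0, 0, -0.02], [0.12, -4.17, -0.01, 0, 0, -0.02], [0.2, -4.17, -0.01, 0, 0, -0.02], [0.29, -4.17, -0.01, 0, 0, -0.02], [0.37, -4.16, -0.01, 0, 0, -0.02], [0.45, -4.15, -0.01, 0, 0, -0.02], [0.54, -4.14, -0.01, 0, 0, -0.02], [0.62, -4.13, -0.01, 0, 0, -0.02], [0.7, -4.12, -0.01, 0, 0, -0.02], [0.79, -4.1, -0.01, 0, 0, -0.02], [0.87, -4.08, -0.01, 0, 0, -0.02]]
t 20.4 p [ 0.4724 -0.2778  0.2886] rot [-1.7996e+02  7.0000e-02  4.5800e+00] dyaw 13.82
[[-0.03, -2.51, -0.01, 0, 0, -0.012], [0.0, -2.51, -0.01, 0, 0, -0.012], [0.03, -2.51, -0.01, 0, 0, -0.012], [0.06, -2.5, -0.01, 0, 0, -0.012], [0.09, -2.5, -0.01, 0, 0, -0.012], [0.12, -2.5, -0.01, 0, 0, -0.012], [0.15, -2.5, -0.01, 0, 0, -0.012], [0.18, -2.5, -0.01, 0, 0, -0.012], [0.21, -2.5, -0.01, 0, 0, -0.012], [0.24, -2.49, -0.01, 0, 0, -0.012], [0.27, -2.49, -0.01, 0, 0, -0.012], [0.3, -2.49, -0.01, 0, 0, -0.012], [0.33, -2.48, -0.01, 0, 0, -0.012], [0.36, -2.48, -0.01, 0, 0, -0.012], [0.39, -2.47, -0.01, 0, 0, -0.012], [0.42, -2.47, -0.01, 0, 0, -0.012], [0.45, -2.46, -0.01, 0, 0, -0.012], [0.48, -2.46, -0.01, 0, 0, -0.012], [0.51, -2.45, -0.01, 0, 0, -0.012], [0.54, -2.45, -0.01, 0, 0, -0.012]]
```

>>> jog_arm(series=[[[0,-1.5,0,0,0,-0.012],[0,-2.5,0,0,0,-0.012],[0,-2.6,0,0,0,-0.012],[0,-2.6,0,0,0,-0.012],[0.1,-2.6,0,0,0,-0.012],[0.1,-2.6,0,0,0,-0.012],[0.15,-2.6,0,0,0,-0.012],[0.2,-2.6,0,0,0,-0.012],[0.2,-2.6,0,0,0,-0.012],[0.25,-2.6,0,0,0,-0.012],[0.3,-2.6,0,0,0,-0.012],[0.3,-2.6,0,0,0,-0.012]]])

```text
clock: 21.4
tool_pos: [0.443, 0.0237, 0.2886]
tool_rot: [-180.0, 0.1, 12.9]
force: [0.3, -0.2, -0.2]
finger_gap: 0.0115
finger_force: 40.0
```

```bash
python3 -c "
from h import *
plan([.4275,.2215,.290],18.4,9)"
```

```text
t 21.4 p [0.443  0.0237 0.2886] rot [-1.7999e+02  9.0000e-02  1.2920e+01] dyaw 5.48
[[0.32, -2.18, -0.02, 0, 0, -0.011], [0.35, -2.18, -0.02, 0, 0, -0.011], [0.37, -2.17, -0.02, 0, 0, -0.011], [0.39, -2.17, -0.02, 0, 0, -0.011], [0.42, -2.17, -0.02, 0, 0, -0.011], [0.44, -2.16, -0.02, 0, 0, -0.011], [0.46, -2.16, -0.02, 0, 0, -0.011], [0.49, -2.15, -0.02, 0, 0, -0.011], [0.51, -2.15, -0.02, 0, 0, -0.011]]
```

>>> jog_arm(series=[[[0.32,-2.18,0,0,0,-0.011],[0.35,-2.18,0,0,0,-0.011],[0.37,-2.17,0,0,0,-0.011],[0.39,-2.17,0,0,0,-0.011],[0.42,-2.17,0,0,0,-0.011],[0.44,-2.16,0,0,0,-0.011],[0.46,-2.1,0,0,0,-0.011],[0.49,-1.8,0,0,0,-0.011],[0.51,-1.0,0,0,0,-0.011],[0,-0.6,0,0,0,0],[0,0,0,0,0,0],[0,0,0,0,0,0]]])

```text
clock: 22.4
tool_pos: [0.4309, 0.2098, 0.2889]
tool_rot: [180.0, 0.1, 18.5]
force: [-0.1, -1.0, -0.2]
finger_gap: 0.0113
finger_force: 40.0
```

>>> jog_arm(series=[[[0,0,0,0,0,0],[0,0,1,0,0,0],[0,0,2,0,0,0],[0,0,3,0,0,0],[0,0,3,0,0,0],[0,0,2.5,0,0,0],[0,0,1.5,0,0,0],[0,0,0.6,0,0,0],[0,0,0,0,0,0],[0,0,0,0,0,0],[0,0,0,0,0,0]]])

```text
clock: 23.32
tool_pos: [0.4325, 0.2102, 0.1546]
tool_rot: [180.0, -0.1, 18.5]
force: [0.1, 0.8, -1.2]
finger_gap: 0.0119
finger_force: 40.0
```

```bash
python3 - <<'E'
from h import *
plan([.4276,.2215,.1525],18.4,2)
s=env.state();d=np.array([.4956,.2385,.1525])-s['tool_pos'];y=np.radians(s['tool_rot'][2]);print('to seat',d@[np.cos(y),np.sin(y),0],d@[np.sin(y),-np.cos(y),0])
# side offset from the slot line
r=np.radians(14.1);e=s['tool_pos'][:2]-np.array([.4956,.2385]);print('rack-frame',e@[np.cos(r),np.sin(r)],e@[-np.sin(r),np.cos(r)])
E
```

```text
t 23.32 p [0.4325 0.2102 0.1546] rot [ 1.7998e+02 -1.1000e-01  1.8470e+01] dyaw -0.07
[[-0.05, -0.61, 0.1, 0, 0, 0.001], [-0.05, -0.61, 0.1, 0, 0, 0.001]]
to seat 0.06881749413649782 -0.006820852255172304
rack-frame -0.06809863490201166 -0.012039412327697672
```

>>> jog_arm(series=[[[0,-0.4,0.1,0,0,0],[0,-0.5,0.1,0,0,0],[0,-0.3,0,0,0,0],[0,0,0,0,0,0],[0,0,0,0,0,0],[0,0,0,0,0,0],[0,0,0,0,0,0]]])

```text
clock: 23.9
tool_pos: [0.4279, 0.2213, 0.1515]
tool_rot: [180.0, 0.0, 18.5]
force: [0.1, -0.2, -1.4]
finger_gap: 0.0113
finger_force: 40.0
```

```bash
cat > r.py <<'E'
from h import *
s=env.state();d=np.array([.4956,.2385,.1525])-s['tool_pos'];y=np.radians(s['tool_rot'][2]);print('to seat',s['tool_pos'],d@[np.cos(y),np.sin(y),0],d@[np.sin(y),-np.cos(y),0])
r=np.radians(14.1);e=-d[:2];print('rack-frame',e@[np.cos(r),np.sin(r)],e@[-np.sin(r),np.cos(r)],s['force'])
E
python3 r.py
```

```text
to seat [0.42790067 0.22126826 0.15152011] 0.06966989087282714 0.00512230664378864
rack-frame -0.06985759309900243 -0.00022001363333333315 [ 0.09389411 -0.23193213 -1.35698747]
```

>>> jog_arm(series=[[[0.5,0.04,0,0,0,0],[0.9,0.07,0,0,0,0],[1.1,0.08,0,0,0,0],[1.2,0.09,0,0,0,0],[1.1,0.08,0,0,0,0],[1.0,0.07,0,0,0,0],[0.7,0.05,0,0,0,0],[0.4,0.03,0,0,0,0],[0,0,0,0,0,0],[0,0,0,0,0,0],[0,0,0,0,0,0]]])

```text
clock: 24.82
tool_pos: [0.4944, 0.2385, 0.1515]
tool_rot: [180.0, 0.0, 18.5]
force: [-0.0, -0.2, 0.5]
finger_gap: 0.0117
finger_force: 40.0
```

```bash
python3 r.py
```

```text
to seat [0.49439043 0.23846782 0.15148551] 0.0011571810328975026 0.00035360157428566995
rack-frame -0.0011809700532332975 0.00026346109694066263 [-0.02617924 -0.16653878  0.48393581]
```

>>> jog_arm(series=[[[0.1,0,0.1,0,0,0],[0,0,0.1,0,0,0],[0,0,0.1,0,0,0],[0,0,0.1,0,0,0],[0,0,0.08,0,0,0],[0,0,0.05,0,0,0],[0,0,0.03,0,0,0],[0,0,0,0,0,0],[0,0,0,0,0,0]]])

```text
clock: 25.57
tool_pos: [0.4958, 0.2388, 0.1459]
tool_rot: [180.0, -0.0, 18.5]
force: [0.2, -0.4, -0.9]
finger_gap: 0.0115
finger_force: 40.0
```

```bash
python3 r.py
```

```text
to seat [0.49583172 0.23881386 0.14590679] -0.00031931803473048034 0.0002241352009385438
rack-frame 0.0003011992080106856 0.0002479508675073217 [ 0.21563198 -0.37537665 -0.91941383]
```

>>> jog_arm(series=[[[0,0,0.04,0,0,0],[0,0,0,0,0,0],[0,0,0,0,0,0]]])

```text
clock: 25.82
tool_pos: [0.4959, 0.2388, 0.1459]
tool_rot: [180.0, -0.0, 18.5]
force: [-0.6, -0.6, 3.2]
finger_gap: 0.0119
finger_force: 40.0
```

>>> jog_arm(series=[[[0,0,0.04,0,0,0],[0,0,0,0,0,0],[0,0,0,0,0,0]]])

```text
clock: 26.07
tool_pos: [0.4959, 0.2388, 0.1459]
tool_rot: [180.0, -0.0, 18.5]
force: [-3.0, -1.7, 6.6]
finger_gap: 0.0117
finger_force: 40.0
```

Contact at the same height as before shows the hook is seated. I relax slightly, then open and rise.

>>> jog_arm(series=[[[0,0,-0.06,0,0,0],[0,0,0,0,0,0],[0,0,0,0,0,0]]])

```text
clock: 26.32
tool_pos: [0.4959, 0.2389, 0.1459]
tool_rot: [180.0, -0.0, 18.5]
force: [-0.5, -0.9, 3.5]
finger_gap: 0.0116
finger_force: 40.0
```

>>> jog_arm(series=[[[0,0,0,0,0,0],[0,0,0,0,0,0],[0,0,0,0,0,0],[0,0,0,0,0,0],[0,0,0,0,0,0],[0,0,0,0,0,0],[0,0,0,0,0,0],[0,0,0,0,0,0]]], jaw=4.5)

```text
clock: 26.98
tool_pos: [0.4958, 0.2388, 0.1457]
tool_rot: [180.0, 0.0, 18.5]
force: [-0.0, -0.4, 0.4]
finger_gap: 0.0443
finger_force: 0.0
```

>>> jog_arm(series=[[[0,0,-0.5,0,0,0],[0,0,-1,0,0,0],[0,0,-1.5,0,0,0],[0,0,-2,0,0,0],[0,0,-2,0,0,0],[0,0,-2,0,0,0],[0,0,-1.5,0,0,0],[0,0,-1,0,0,0],[0,0,0,0,0,0],[0,0,0,0,0,0],[0,0,0,0,0,0],[0,0,0,0,0,0]]])

```text
clock: 27.98
tool_pos: [0.4953, 0.2384, 0.2596]
tool_rot: [180.0, 0.1, 18.5]
force: [0.3, 0.0, -0.4]
finger_gap: 0.0445
finger_force: 0.0
```

```bash
python3 - <<'E'
from h import *
s=env.state();print(s['tool_pos'],s['force'])
c=shot('wrist');w=cloud(c);z=w[...,2]
m=(np.hypot(w[...,0]-.4955,w[...,1]-.2375)<.03)&(z>.181)&(z<.19)
k=max(cv2.findContours(m.astype(np.uint8),0,1)[0],key=cv2.contourArea)
print('handle',m.sum(),np.nanmedian(z[m]),cv2.minAreaRect(np.array([ray(c,x,y,.186)[:2] for x,y in k[:,0]],np.float32)))
t=shot('scene');cv2.imwrite('pics/end.png',cv2.resize(t['image'][110:310,190:450],(780,600),interpolation=cv2.INTER_CUBIC)[...,::-1])
E
```

```text
[0.4952839  0.2384119  0.25961367] [ 0.27933885  0.02820747 -0.36570203]
handle 471 0.18608186242727418 ((0.4961259365081787, 0.23905335366725922), (0.02604641579091549, 0.011356839910149574), 18.492053985595703)
```

View pics/end.png

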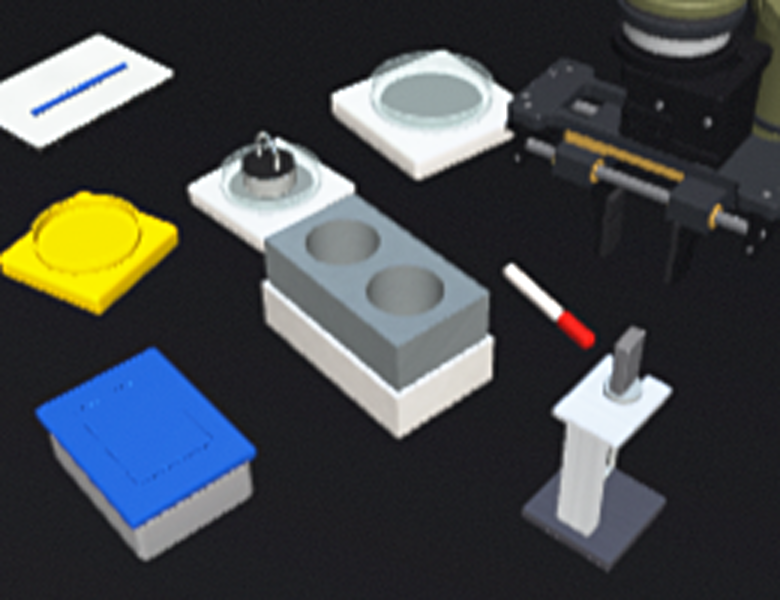

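The capsule stands upright in the dish at (268,170), and the hook hangs in the rack at (627,365). The bystanders in view appear unmoved, so I hand in.

```bash
python3 -c "
from workcell import env
print(env.close_job())"
```

```text
the job is handed in; nothing more can be done
None
```

I handed the job in at about 28 s: the capsule stands upright in the dish of the smaller white plinth, the hook hangs back in the rack slot as it was, and neither the spare capsule nor any bystander was touched; no verdict came back.

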